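# Work the pedal of the desk bin without a slam

## Task

Work the small pedal bin on the desk for me while my hands are full: press its pedal right down with your fingertips so that the lid stands fully open, keep it open for at least three seconds while I throw my scraps in, then let the pedal come up slowly under your fingers so that the lid shuts without slamming. Work the lid by the pedal alone, do not touch the lid itself or shift, tip or lift the bin, leave everything else on the desk where it stands, and finish clear of the bin.

Things in the scene. Friction and masses are not known exactly. Their poses are not given: they have to be found in the camera images.
- bin: the pedal bin: round stainless steel on a weighted rubber foot, loose on the desk, about 1.5 kg. Shell 140 mm across (146 mm at the black collar), 215 mm tall with the lid closed. Origin at the centre of its underside, z up; its front, where the pedal sticks out, faces along its own -x (roughly towards the robot), the lid's hinge is at its back.
- pedal_pad (a point): centre of the top of the pedal's tread: a flat rubber-topped steel plate, 38 mm along the bin's x by 62 mm along its y, 6 mm thick. At rest it is 135 mm from the bin's axis, 65 mm clear of the shell, nothing above it, about 43 mm above the desk and tilted 6 degrees up to its free end; pressed right down it is about 12 mm above the desk, tilted 6 degrees the other way.
- pedal: the pedal: the tread on a flat 20 mm wide steel bar that comes out of a slot low in the bin's front. Origin on its pivot, a level axis along the bin's y, 22 mm above the desk and 150 mm behind the tread's centre; x, z as the bin's at rest. It swings almost straight down, 31 mm at the tread, until a rubber stud under the tread meets the desk.
- pedal_pivot (a joint): pedal angle in rad: 0 at rest (up), about 0.21 pressed right down. It takes 3 to 5 N on the tread to start it and less as the lid rises; the lid's weight alone pushes it back up: no spring, no damper.
- lid_hinge (a joint): lid angle in rad: 0 closed, about 1.13 fully open. The lid is linked to the pedal by a push rod at the back and always follows it, in both directions: lid angle = 5.4 x pedal angle, about 0.036 rad of lid per mm of tread. Let go, it falls shut at many rad/s.
- lid: the domed round steel lid, 146 mm across, 16 mm high. Origin at the middle of its hinge, 95 mm behind the bin's axis and 199 mm above the desk; along its own -x to its front lip, z up when closed.
- lid_lip (a point): the front lip of the lid, 168 mm from its hinge: 203 mm above the desk when closed, about 350 mm when fully open.
- mug: white mug, 82 mm across, 95 mm tall, handle along its +y; stands near the bin or further off to the robot's left. Origin at the centre of its underside.
- pen_pot: dark steel pen pot with pens, 78 mm across, 100 mm tall (pens to 165 mm); near the bin or further off to the robot's left. Origin at the centre of its underside.
- succulent: small plant in a terracotta pot, 76 mm across, about 100 mm tall; near the bin or further off to the robot's left. Origin at the centre of its underside.
- stapler: black stapler, 140 mm long (its x), 36 mm wide, 55 mm tall, to the side of the pedal. Origin at the centre of its underside.
- calculator: flat grey desk calculator, 150 mm (x) by 82 mm by 16 mm, ahead of the bin to one side. Origin at the centre of its underside.
- tape: black tape dispenser, 150 mm (x) by 55 mm, 88 mm tall, on the robot's right. Origin at the centre of its underside.
- punch: two-hole punch, 110 mm by 105 mm, 72 mm tall, on the robot's left. Origin at the centre of its underside.

How it is judged:
On the way, in this order (a step that is already met when the one before it is completed fails the run):
1. the lid is fully open and kept open for three seconds (value of joint lid_hinge above 1 rad), for 2.9 s.
2. the lid is shut again (value of joint lid_hinge below 0.04 rad), for 0.2 s.
At the end, for the whole second after the job is handed in: the lid is shut (within 0.04 rad), the bin stands upright and still within 30 mm of where it stood (value of joint lid_hinge below 0.04 rad and linear speed of bin below 0.02 m/s and distance of bin from where it was at the start of the episode below 0.03 m and angle between bin's own z axis and vertical below 0.05 rad); the robot touches nothing.
It fails at once if the lid slams: over the last 0.35 rad it closes faster than 2 rad/s (about 0.3 m/s at its lip) (value of joint lid_hinge below 0.35 rad and velocity of joint lid_hinge below -2 rad/s).
It fails at once if the lid itself is touched (contact force between any of the fingers, the arm and lid above 0.5 N).
It fails at once if the bin is shifted (30 mm), tipped (0.12 rad) or lifted (15 mm) (distance of bin from where it was at the start of the episode above 0.03 m or angle between bin's own z axis and vertical above 0.12 rad or height (world z) of bin above 0.015 m).
It fails at once if something else on the desk is moved (20 mm) (distance of any of mug, pen_pot, succulent, stapler, calculator, tape, punch from where it was at the start of the episode above 0.02 m).
It also fails if it takes over 45 s, if anything falls off the work surface, if the arm or the gripper's body presses on something with over 40 N, if the wrist force passes 120 N, or if a joint passes its speed limit or range.

## Robot

A 7-joint arm with a two-finger parallel gripper is mounted at the origin on the work surface. World frame = base frame: x ahead of the robot, y to its left, z up, the work surface at z = 0. Lengths are in m, angles in rad, forces in N, time in s.
With the tool pointing down it reaches from about 0.4 to 0.85 m from the base axis. Payload 10.4 kg.
Tool frame: the origin (TCP) lies at the very end of the fingers, on their centre line; the grasp point (between the pads) lies 19 mm behind it; z points along the fingers, y is the line along which they close (so a half turn about z gives the same grasp; the last joint's range is limited). The gripper opens to 87 mm and grips with 3 to 60 N. Pads are 19 mm wide; open, the fingers measure 117 mm over their backs; the gripper's body (75 mm by 190 mm) begins 51 mm behind the grasp point.
Start: joints at [1.285, 0.332, -0.065, 1.46, 0.022, 1.35, -0.088], TCP at [0.162, -0.604, 0.223] pointing down, gripper open.
Joint ranges: [-2.6, 2.6], [-0.5, 2.12], [-1.47, 1.34], [0.16, 2.42], [-1.27, 4.41], [0.06, 2.06], [-2.6, 2.6]. Speed limits (rad/s): [2.22, 2.22, 2.79, 2.79, 3.14, 3.14, 3.14].

## Interface

Orientations are given as a unit quaternion [x, y, z, w].
In Python, from bench import * gives the robot as it stands.
- The arm moves only by the tool step_arm, never from a script. Its arguments are lists of equal length, an entry for each row: "delta_pos": the shift along the world's x, y, z in units of 25 mm (1.0 is 25 mm), a list of three; "turn": the turn about the world's z in units of 0.12 rad (1.0 is 0.12 rad). In form: {"delta_pos": [[tx, ty, tz], ...], "turn": [turn, ...]}. A call has 1 to 12 rows; each row shifts and turns the commanded pose from where the row before left it; what a row does not reach is not made up. A row lasts 1/10 s, in which the tool goes at most 50 mm and 8.59 degrees, less where a joint would pass 70% of its speed; a pose out of reach is approached as far as the arm can. A call with a number of a shift or a turn outside -1 to 1 is refused whole. A call with a gripper value outside its range is refused whole. "grip" is the closure, from 0 (fully open) to 1 (shut), set as the call begins (left out, the last holds). The fingers move at their own pace and stop on an object; "newtons" is the grip in N (left out, the last holds). Time passes only in rows, so rows that do not move let the fingers close. It gives the time, the measured TCP pose, the force, the opening and the grip force at its end, in the units of the state.
- read_state(): the state, without advancing time (a new reading comes with each control period).
- camera(name): name is "scene" or "side" or "wrist"; returns a dict with "image" (400x640x3 uint8, red, green, blue), "z_map" (400x640 float32, m along the optical axis (not along the pixel's ray), 0 where there is no reading), "mtx" (3x3 intrinsics, pixels), "view" (4x4, takes a point from world to camera coordinates). Camera axes: x right, y up, looking along -z (the intrinsics and any distortion apply to the point x, -y, -z); pixel columns grow to the right and rows downward; lengths in m; the calibration is good to about 2 mm. A picture is of the moment at which its call begins.
- close_job(): hands the job in; it is judged then, once.
The state is a dict: "time": time; "joint_positions": joint angles; "joint_vel": joint speeds; "joint_torque": joint torques, N m; "ee_pos": TCP position; "eef_rot": TCP orientation; "ft_force": force on the tool from outside, world axes, zero at the start; "torque": the same for the moment, N m; "width": finger opening in m; "grip_force": force on a finger pad.
Only numpy, scipy, OpenCV 4.12 (cv2) and the standard library are available. Lean on these libraries where they do the work, as an engineer would, in place of code of your own. Each camera call takes 0.05 s, during which the arm holds its last target. There are 200 camera calls.

## Working session

There is one attempt and no reset: what is moved stays moved. The work goes in short steps, Python scripts to look and compute and a tool call to move; the robot and the scene stay as the last step left them, time stands still between calls to the robot, and variables do not carry over. Pictures are saved under pics/ and viewed, at most 10 in all, crops included, and the job is handed in when it is done.

Besides the shell and the picture viewer there is one more tool, called after "Call:" as name(argument=value, ...), one argument or row to a line, values as JSON. step_arm: Moves the arm, as the interface text tells. Shifts and turns lie within -1 to 1; 1 stands for 25 mm of shift or 0.12 rad of turn. Its arguments: {"type":"object","properties":{"delta_pos":{"type":"array"},"turn":{"type":"array"},"grip":{"type":"number"},"newtons":{"type":"number"}},"required":["delta_pos","turn"]}

```bash
mkdir -p pics; cat > h.py <<'E'
from bench import *
import numpy as np, cv2
def cloud(c):
    z=c["z_map"]; K=c["mtx"]; v,u=np.indices(z.shape)
    p=np.stack([(u-K[0,2])/K[0,0]*z,-(v-K[1,2])/K[1,1]*z,-z,np.ones_like(z)],-1)
    w=(p@np.linalg.inv(c["view"]).T)[...,:3]; w[z==0]=np.nan
    return w
E
python3 - <<'E'
from h import *
a=camera("scene");b=camera("side")
np.savez("a.npz",w=cloud(a),im=a["image"]);np.savez("b.npz",w=cloud(b),im=b["image"])
cv2.imwrite("pics/a.png",a["image"][...,::-1]);cv2.imwrite("pics/b.png",b["image"][...,::-1])
s=read_state();print(s["time"],s["ee_pos"],s["eef_rot"],s["width"],s["ft_force"])
E
```

```text
0.1 [ 0.16227389 -0.60320555  0.22183749] [ 9.91376520e-01  1.31042729e-01 -1.17191802e-04 -6.19727969e-04] 0.08702595518309417 [ 0.38394963 -0.66075334 -0.31498702]
```

View pics/a.png

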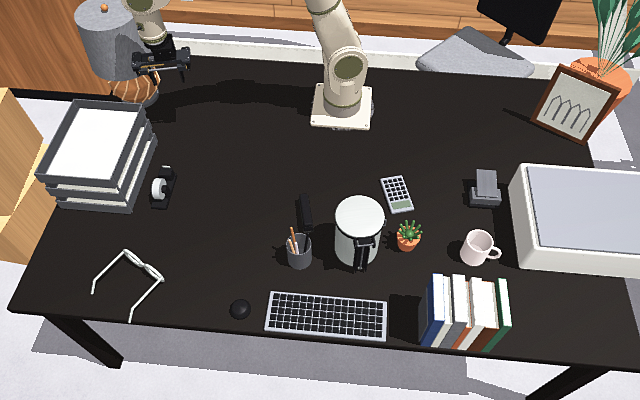

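View pics/b.png

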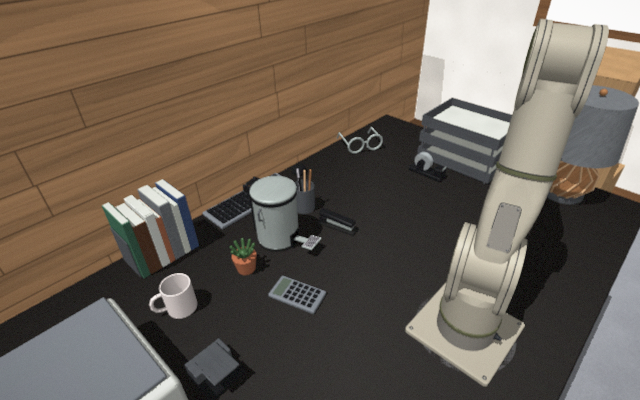

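The scene view shows the bin at (360,230), with its pedal hidden behind it. In the side view the pedal tread is at about (308,241), and the stapler is at (338,219), just to the robot's right of it.

```bash
python3 - <<'E'
import numpy as np,cv2
d=np.load("b.npz");w=d["w"];im=d["im"]
a=np.load("a.npz")["w"]
for n,W,r in(("scene",a,(slice(190,275),slice(325,395))),("side",w,(slice(170,255),slice(240,305)))):
    p=W[r].reshape(-1,3);
    for lo,hi in((.06,.17),(.185,.203),(.203,.225)):
        q=p[(p[:,2]>lo)&(p[:,2]<hi)]
        if len(q)<20: continue
        A=np.c_[2*q[:,:2],np.ones(len(q))];s=np.linalg.lstsq(A,(q[:,:2]**2).sum(1),rcond=None)[0]
        print(n,lo,len(q),q[:,:2].min(0),q[:,:2].max(0),"circ",s[:2],np.sqrt(s[2]+s[0]**2+s[1]**2))
r=(slice(228,256),slice(286,328));p=w[r].reshape(-1,3)
k=(p[:,2]>.028)&(p[:,2]<.06)
m=np.zeros((28,42),np.uint8);m.flat[np.flatnonzero(k)]=1
print("\n".join("".join("#" if x else "." for x in row) for row in m))
cv2.imwrite("pics/c.png",cv2.resize(im[190:290,230:370],None,fx=5,fy=5)[...,::-1])
# stapler
for n,W,r,lo,hi in(("stapler",w,(slice(200,240),slice(316,362)),.012,.07),("calc",w,(slice(274,315),slice(265,330)),.008,.03)):
    q=W[r].reshape(-1,3);q=q[(q[:,2]>lo)&(q[:,2]<hi)];print(n,cv2.minAreaRect(q[:,:2].astype(np.float32)),q.min(0),q.max(0))
p=p[k];np.save("ped.npy",p)
E
```

```text
scene 0.06 690 [0.62209101 0.02371442] [0.73407519 0.17608263] circ [0.65265311 0.09794355] 0.06558049126897311
scene 0.185 189 [0.56624271 0.0221688 ] [0.74533128 0.16572907] circ [0.66265802 0.0985947 ] 0.06680601601587684
scene 0.203 1738 [0.56933793 0.02146372] [0.74489616 0.16595709] circ [0.65214304 0.09503675] 0.053346590139672086
side 0.06 1584 [ 0.56702948 -0.11160746] [0.73233273 0.28215443] circ [0.70318024 0.0859284 ] 0.13621264375594885
side 0.185 236 [0.56410781 0.0488897 ] [0.74564501 0.16715571] circ [0.65102274 0.08700334] 0.08245462988365934
side 0.203 1085 [0.56532795 0.02057498] [0.74035659 0.16637753] circ [0.64303352 0.09876155] 0.05459875479817246
...........##.............................
..........###.............................
.........####.............................
........#.###.............................
.......#######............................
......########............................
....##########............................
..###########............####.............
#################.......#########.........
####################...###########
[... 453 characters left out ...]
........#####...............
.........................#................
..........................................
..........................................
..........................................
..........................................
..........................................
..........................................
stapler ((0.5026115775108337, -0.0506756529211998), (0.12748469412326813, 0.15499383211135864), 39.32242965698242) [ 0.45572801 -0.11268545  0.01202106] [0.5899811  0.04888698 0.05877568]
calc ((0.4104735851287842, 0.22355777025222778), (0.14928439259529114, 0.08512328565120697), 18.214698791503906) [0.32814693 0.16485099 0.00803019] [0.4943867  0.2835714  0.02129615]
```

View pics/c.png

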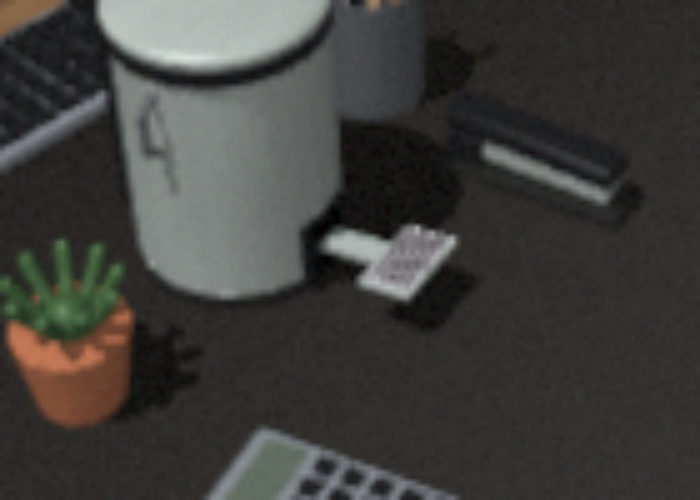

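The crop shows the pedal tread centred near (408,262) in the crop, which is (312,242) in the full picture. Stapler is clear on the right, and there is nothing above the tread. Next I measure the tread.

```bash
python3 - <<'E'
import numpy as np,cv2
d=np.load("b.npz");w=d["w"];im=d["im"]
p=w[235:251,302:323].reshape(-1,3);p=p[(p[:,2]>.033)&(p[:,2]<.056)]
print(len(p),p.mean(0),p.min(0),p.max(0),cv2.minAreaRect(p[:,:2].astype(np.float32)))
c=np.array([.656,.095]);m=cv2.minAreaRect(p[:,:2].astype(np.float32))[0];v=np.array(m)-c;print(np.linalg.norm(v),np.degrees(np.arctan2(-v[1],-v[0])))
q=w[195:240,312:362].reshape(-1,3);q=q[(q[:,2]>.015)&(q[:,2]<.07)&(q[:,1]<.03)]
print(cv2.minAreaRect(q[:,:2].astype(np.float32)),q.min(0),q.max(0))
E
```

```text
188 [0.51011193 0.0662624  0.04394198] [0.48305587 0.0304095  0.0346233 ] [0.55349766 0.09671681 0.05013586] ((0.5195624828338623, 0.06694462150335312), (0.06350810825824738, 0.06300221383571625), 14.078252792358398)
0.13929214031326478 11.619654456473926
((0.5630998611450195, -0.08114896714687347), (0.20121034979820251, 0.05867891386151314), 1.381206750869751) [ 0.46268743 -0.11268545  0.01500106] [ 0.66438291 -0.05139683  0.0694421 ]
```

```bash
python3 - <<'E'
import numpy as np
p=np.load("a.npz")["w"].reshape(-1,3);p=p[(p[:,2]>.02)&(p[:,2]<.6)]
for x in np.arange(.1,.8,.1): print(round(x,1),[(int(100*y),round(float(q[:,2].max()),2)) for y in np.arange(-.8,.4,.1) if len(q:=p[(p[:,0]>=x)&(p[:,0]<x+.1)&(p[:,1]>=y)&(p[:,1]<y+.1)])>5])
E
```

```text
0.1 [(-80, 0.4), (-70, 0.51), (-60, 0.57)]
0.2 [(-80, 0.21), (-70, 0.58), (-60, 0.58)]
0.3 [(-80, 0.18), (-70, 0.21), (9, 0.02), (19, 0.02), (39, 0.08)]
0.4 [(-80, 0.18), (-70, 0.21), (-60, 0.09), (-20, 0.05), (-10, 0.05), (19, 0.02), (39, 0.06)]
0.5 [(-80, 0.21), (-70, 0.21), (-60, 0.09), (-20, 0.05), (-10, 0.06), (0, 0.22), (9, 0.22), (19, 0.1), (39, 0.1)]
0.6 [(-20, 0.17), (-10, 0.16), (0, 0.22), (9, 0.22), (19, 0.11), (39, 0.1)]
0.7 [(-70, 0.08), (-60, 0.09), (-20, 0.15), (-10, 0.16), (0, 0.22), (9, 0.22)]
```

Call:
step_arm(
  delta_pos=[
    [0,0.3,0.5],
    [0,0.5,0.8],
    [0,0.8,0.8],
    [0,0.8,0.5],
    [0,0.5,0.3],
    [0,0,0],
  ],
  turn=[-0.35,0,0,0,0,0],
  grip=1,
  newtons=10,
)

```text
time: 0.7
ee_pos: [0.1628, -0.5304, 0.2963]
eef_rot: [0.994, 0.111, 0.0, 0.001]
ft_force: [0.4, 0.5, 0.8]
width: 0.047
grip_force: 0.0
```

Call:
step_arm(
  delta_pos=[
    [0.5,0.5,0],
    [0.8,0.9,0],
    [0.9,1,0],
    [0.9,1,0],
    [0.9,1,0],
    [0.9,1,0],
    [0.9,1,0],
    [0.9,1,0],
    [0.9,1,0],
    [0.9,1,0],
    [0.9,1,0],
    [0.9,1,0],
  ],
  turn=[0,0,0,0,0,0,0,0,0,0,0,0],
)

```text
time: 1.9
ee_pos: [0.4207, -0.2454, 0.2941]
eef_rot: [0.994, 0.11, -0.0, -0.0]
ft_force: [0.3, -0.6, -0.3]
width: 0.0001
grip_force: 0.0
```

Call:
step_arm(
  delta_pos=[
    [0.4,1,0],
    [0.3,1,0],
    [0.3,1,0],
    [0.3,1,0],
    [0.3,1,0],
    [0.2,1,0],
    [0.2,1,0],
    [0.2,1,0],
    [0.1,1,0],
    [0,0.8,0],
    [0,0.5,0],
    [0,0,0],
  ],
  turn=[0,0,0,0,0,0,0,0,0,0,0,0],
)

```text
time: 3.1
ee_pos: [0.4775, 0.0127, 0.2946]
eef_rot: [0.994, 0.111, -0.0, -0.0]
ft_force: [0.2, -0.3, -0.3]
width: 0.0006
grip_force: 0.0
```

Call:
step_arm(
  delta_pos=[
    [0.2,0.5,-0.3],
    [0.3,0.7,-0.7],
    [0.3,0.6,-1],
    [0.1,0.2,-1],
    [0,0,-1],
    [0,0,-1],
    [0,0,-1],
    [0,0,-0.8],
    [0,0,-0.5],
    [0,0,-0.3],
    [0,0,0],
    [0,0,0],
  ],
  turn=[0,0,0,0,0,0,0,0,0,0,0,0],
)

```text
time: 4.3
ee_pos: [0.5004, 0.0613, 0.1057]
eef_rot: [0.994, 0.11, 0.0, 0.0]
ft_force: [0.4, 0.3, 0.4]
width: 0.0005
grip_force: 0.0
```

```bash
python3 - <<'E'
from h import *
b=camera("side");c=camera("wrist")
cv2.imwrite("pics/d.png",np.hstack([cv2.resize(b["image"][150:290,200:370],(486,400)),cv2.resize(c["image"],None,fx=.49,fy=1)[:,:313]])[...,::-1])
w=cloud(c);np.savez("c.npz",w=w,im=c["image"])
q=w.reshape(-1,3);q=q[(q[:,2]>.025)&(q[:,2]<.06)&(abs(q[:,0]-.51)<.05)&(abs(q[:,1]-.066)<.05)]
print(len(q));print(q.min(0),q.max(0),q.mean(0)) if len(q) else 0
print(read_state()["ee_pos"],read_state()["ft_force"])
E
```

```text
4695
[0.4852848  0.02963023 0.03409146] [0.5599443  0.09662913 0.04829606] [0.51817656 0.06526105 0.04247485]
[0.50050654 0.0614531  0.10596834] [-0.5747914  -0.56674672  0.16355674]
```

View pics/d.png

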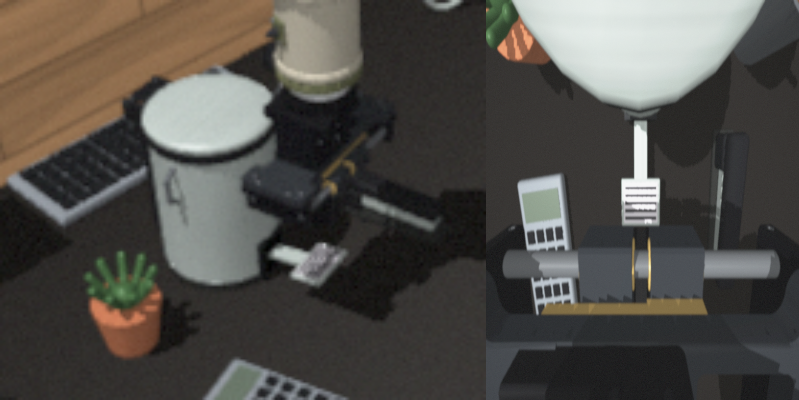

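Wrist view: the tread is at about (640,200), square to the fingers, with the stapler and calculator well clear. Tread centre is about (0.510, 0.063), so I correct by +5 mm x and +1 mm y and go down.

Call:
step_arm(
  delta_pos=[
    [0.2,0.05,-0.3],
    [0,0,-0.6],
    [0,0,-0.5],
    [0,0,-0.3],
    [0,0,-0.2],
    [0,0,-0.1],
    [0,0,0],
  ],
  turn=[0,0,0,0,0,0,0],
)

```text
time: 5.1
ee_pos: [0.5048, 0.0627, 0.0549]
eef_rot: [0.994, 0.11, -0.0, -0.0]
ft_force: [0.2, 0.6, -0.4]
width: 0.0004
grip_force: 0.0
```

Call:
step_arm(
  delta_pos=[
    [0,0,-0.1],
    [0,0,-0.1],
    [0,0,-0.1],
    [0,0,-0.1],
    [0,0,-0.1],
    [0,0,-0.1],
    [0,0,-0.1],
    [0,0,-0.1],
    [0,0,0],
  ],
  turn=[0,0,0,0,0,0,0,0,0],
)

```text
time: 6.0
ee_pos: [0.5048, 0.0627, 0.0347]
eef_rot: [0.994, 0.11, -0.0, -0.0]
ft_force: [-1.0, -0.2, 1.8]
width: 0.0007
grip_force: 1.0
```

Pedal's moving under light load; continue to the stop.

Call:
step_arm(
  delta_pos=[
    [0,0,-0.1],
    [0,0,-0.1],
    [0,0,-0.1],
    [0,0,-0.1],
    [0,0,-0.1],
    [0,0,-0.1],
    [0,0,-0.1],
    [0,0,-0.1],
    [0,0,0],
    [0,0,0],
  ],
  turn=[0,0,0,0,0,0,0,0,0,0],
)

```text
time: 7.0
ee_pos: [0.5049, 0.0628, 0.015]
eef_rot: [0.994, 0.11, 0.0, -0.0]
ft_force: [-0.7, -0.9, 0.8]
width: 0.0008
grip_force: 0.4
```

```bash
python3 - <<'E'
from h import *
b=camera("side")
cv2.imwrite("pics/e.png",b["image"][...,::-1]);w=cloud(b)
q=w[90:200,200:340].reshape(-1,3);q=q[(q[:,0]>.62)&(q[:,0]<.76)&(abs(q[:,1]-.1)<.1)&(q[:,2]>.2)];print(q.max(0))
print(read_state()["ee_pos"],read_state()["ft_force"])
E
```

```text
[0.74019904 0.17585214 0.3514816 ]
[0.504907   0.06272821 0.01508657] [0.05050707 1.16742109 1.7306701 ]
```

View pics/e.png

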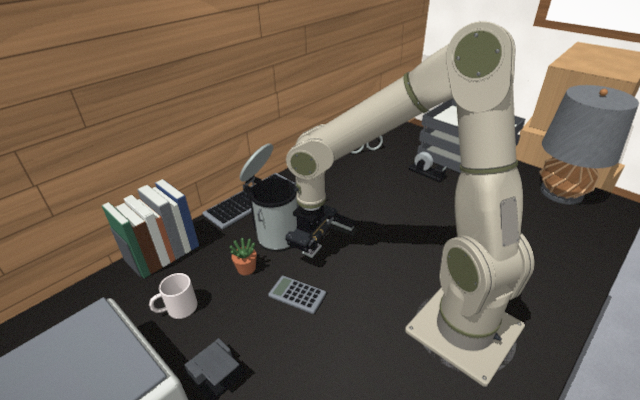

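The lid stands open at (257,162), with its lip at about 0.35 m. I press the last few mm onto the stop.

Call:
step_arm(
  delta_pos=[
    [0,0,-0.05],
    [0,0,-0.05],
    [0,0,-0.05],
    [0,0,0],
  ],
  turn=[0,0,0,0],
)

```text
time: 7.45
ee_pos: [0.5052, 0.0628, 0.0129]
eef_rot: [0.994, 0.11, 0.0, 0.001]
ft_force: [-10.1, -1.5, 24.2]
width: 0.0006
grip_force: 12.9
```

On the stop (24 N). Hold for more than 3 s.

Call:
step_arm(
  delta_pos=[
    [0,0,0],
    [0,0,0],
    [0,0,0],
    [0,0,0],
    [0,0,0],
    [0,0,0],
    [0,0,0],
    [0,0,0],
    [0,0,0],
    [0,0,0],
    [0,0,0],
    [0,0,0],
  ],
  turn=[0,0,0,0,0,0,0,0,0,0,0,0],
)

```text
time: 8.65
ee_pos: [0.5052, 0.0628, 0.0129]
eef_rot: [0.994, 0.11, 0.0, 0.001]
ft_force: [-10.7, -1.5, 24.1]
width: 0.0005
grip_force: 12.7
```

Call:
step_arm(
  delta_pos=[
    [0,0,0],
    [0,0,0],
    [0,0,0],
    [0,0,0],
    [0,0,0],
    [0,0,0],
    [0,0,0],
    [0,0,0],
    [0,0,0],
    [0,0,0],
    [0,0,0],
    [0,0,0],
  ],
  turn=[0,0,0,0,0,0,0,0,0,0,0,0],
)

```text
time: 9.85
ee_pos: [0.5052, 0.0628, 0.0129]
eef_rot: [0.994, 0.11, 0.0, 0.001]
ft_force: [-8.9, -1.8, 24.8]
width: 0.0005
grip_force: 12.7
```

Call:
step_arm(
  delta_pos=[
    [0,0,0],
    [0,0,0],
    [0,0,0],
    [0,0,0],
    [0,0,0],
    [0,0,0],
    [0,0,0],
    [0,0,0],
    [0,0,0],
    [0,0,0],
    [0,0,0],
    [0,0,0],
  ],
  turn=[0,0,0,0,0,0,0,0,0,0,0,0],
)

```text
time: 11.05
ee_pos: [0.5052, 0.0628, 0.0129]
eef_rot: [0.994, 0.11, 0.0, 0.001]
ft_force: [-9.7, -1.6, 23.9]
width: -0.0001
grip_force: 12.7
```

Call:
step_arm(
  delta_pos=[
    [0,0,0.05],
    [0,0,0.05],
    [0,0,0.08],
    [0,0,0.08],
    [0,0,0.08],
    [0,0,0.08],
    [0,0,0.08],
    [0,0,0.08],
    [0,0,0.08],
    [0,0,0.08],
    [0,0,0.06],
    [0,0,0.05],
  ],
  turn=[0,0,0,0,0,0,0,0,0,0,0,0],
)

```text
time: 12.25
ee_pos: [0.5051, 0.0627, 0.0328]
eef_rot: [0.994, 0.11, 0.0, 0.0]
ft_force: [-0.4, -0.1, 1.5]
width: 0.0009
grip_force: 1.0
```

Call:
step_arm(
  delta_pos=[
    [0,0,0.04],
    [0,0,0.04],
    [0,0,0.04],
    [0,0,0.04],
    [0,0,0.04],
    [0,0,0.04],
    [0,0,0.04],
    [0,0,0.04],
    [0,0,0.04],
    [0,0,0.04],
    [0,0,0.04],
    [0,0,0.04],
  ],
  turn=[0,0,0,0,0,0,0,0,0,0,0,0],
)

```text
time: 13.45
ee_pos: [0.5049, 0.0627, 0.0446]
eef_rot: [0.994, 0.11, -0.0, 0.0]
ft_force: [1.8, 1.6, 1.7]
width: 0.0005
grip_force: 1.1
```

Call:
step_arm(
  delta_pos=[
    [0,0,0.04],
    [0,0,0.04],
    [0,0,0.04],
    [0,0,0.04],
    [0,0,0.04],
    [0,0,0.04],
    [0,0,0.04],
    [0,0,0.04],
    [0,0,0.04],
    [0,0,0.04],
    [0,0,0.04],
    [0,0,0.04],
  ],
  turn=[0,0,0,0,0,0,0,0,0,0,0,0],
)

```text
time: 14.65
ee_pos: [0.5049, 0.0627, 0.0566]
eef_rot: [0.994, 0.11, -0.0, 0.0]
ft_force: [0.8, 0.2, 0.7]
width: 0.0004
grip_force: 0.0
```

Free of the tread. I raise the arm and back off towards the robot.

Call:
step_arm(
  delta_pos=[
    [-0.1,0,0.2],
    [-0.3,0,0.4],
    [-0.5,0,0.6],
    [-0.6,0,0.8],
    [-0.6,0,0.8],
    [-0.5,0,0.8],
    [-0.3,0,0.8],
    [-0.1,0,0.5],
    [0,0,0.3],
    [0,0,0],
    [0,0,0],
    [0,0,0],
  ],
  turn=[0,0,0,0,0,0,0,0,0,0,0,0],
)

```text
time: 15.85
ee_pos: [0.4296, 0.0627, 0.1857]
eef_rot: [0.994, 0.11, -0.001, -0.0]
ft_force: [0.1, -1.3, -0.4]
width: 0.0006
grip_force: 0.0
```

```bash
python3 - <<'E'
from h import *
b=camera("scene");w=cloud(b)
o=np.load("a.npz")
q=w[190:275,325:395].reshape(-1,3);q=q[(q[:,2]>.203)&(q[:,2]<.4)];print(q.min(0),q.max(0))
p=o["w"][190:275,325:395].reshape(-1,3);p=p[(p[:,2]>.203)&(p[:,2]<.4)];print(p.min(0),p.max(0))
print(read_state()["ee_pos"],read_state()["ft_force"])
cv2.imwrite("pics/f.png",b["image"][...,::-1])
E
```

```text
[0.56982767 0.02187668 0.20305718] [0.7407641  0.16598122 0.2222985 ]
[0.56933793 0.02146372 0.20302625] [0.74489616 0.16595709 0.22293933]
[0.42959435 0.06273213 0.18577576] [ 0.94314115 -0.18006928  0.53444016]
```

View pics/f.png

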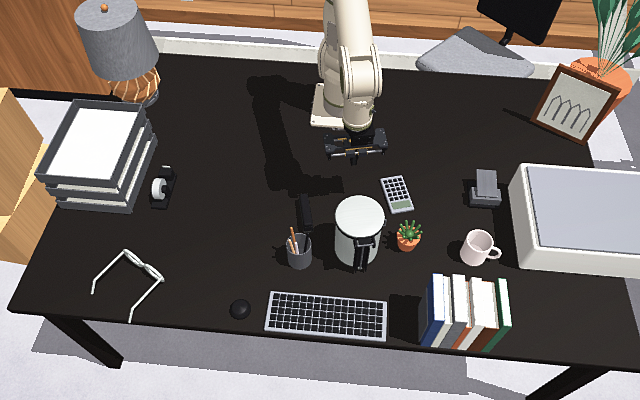

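The lid is shut, the bin at (360,230) has not moved, nothing else has been disturbed, and the gripper at (355,145) is clear.

```bash
python3 -c "
from bench import *
print(close_job())"
```

```text
the job is handed in; nothing more can be done
None
```

I pressed the pedal right down, held the lid open for over 3.5 s, then eased it shut at about 10 mm/s of tread; the arm finished clear, the last picture shows the bin and everything else in place, and the job is handed in (no verdict was returned).

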